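Change out the flat pack behind a plunger-locked cover

TASK

The battery pack in the motor test stand is flat. Pull up the spring plunger knob, slide the cover fully open until the plunger drops into its second hole, take the pack out and lay it flat and lengthwise in the middle of the charging cradle, between the two end cheeks. Then pull the plunger again, slide the cover fully shut until the plunger has dropped home, and leave the other things on the bench where they are.

Things in the scene. Friction and masses are not known exactly. Their poses are not given: they have to be found in the camera images.
- stand: Fixed grey test stand, 324 mm along y; origin on the bench under its middle, z up. Its top slopes 24 deg, rising toward its +x. Slope frame: X up-slope, Y = stand y, Z square to the slope (leans 24 deg to stand -x). Its -y half is an open-topped bay, 90 mm (X) by 144 mm (Y) by 34 mm deep (Z), under the cover when shut; its +y half is solid deck level with the bay rim, under the cover when open.
- bay (a point): Point on the bay floor, midway along the bay in Y; the floor runs from 30 mm down-slope to 60 mm up-slope of it. Axes are the stand's (z vertical, not tilted).
- cover (a joint): Slide of the flat aluminium cover along +Y of the slope frame, in m: 0 shut, 0.152 fully open (end stops at both). Cover 150 mm (X) by 156 mm (Y), 4 mm thick, top 40 mm above the bay floor. Rubs with about 1.2 N, stays where left. It cannot leave either end while the plunger is down in its hole there (2 mm of play).
- plunger (a joint): Lift of the cover's spring index plunger along slope-frame +Z, in m: 0 pin down in a hole of the front rail, 0.012 fully pulled. Pin is clear of the hole above 0.008. Let go between the two holes (cover at 0 and 0.152) the pin rides on the rail at about 0.008 and drops into a hole by spring when the cover reaches either end. Spring 5.4 N down, 9 N fully pulled.
- knob (a point): Middle of the plunger's black round knob, 28 mm diameter, 20 mm long along its axis. Site axes are the slope frame's (z along the plunger, 24 deg from vertical; y along the slide); moves with both. 52 mm down-slope of the cover's middle, 32 mm above the cover's top when down. Beneath it on the cover: a barrel 18 mm in diameter, ending 2 mm below the knob, on a 26 mm flange 4 mm thick.
- pack_center (a point): Centre of the loose pale battery pack with two dark bands, 56 x 30 x 28 mm (its x, y, z), about 90 g. At the start on the bay floor under the cover, x up-slope, z square to the slope, its lower end against the bay's down-slope wall, at most 10 mm off the bay's middle in Y: at least 47 mm free on either side in Y.
- pack: The same loose pack; origin at the centre of its underside, same axes as pack_center.
- cradle_floor (a point): Middle of the flat top of the grey charging cradle (fixed, 120 x 84 mm in x, y), 14 mm above the bench, z up. Two end cheeks, 12 mm thick, 60 mm wide, 20 mm high above this top, stand at x = +45 and -45 mm with 78 mm between them; sides in y are open. The pack lies between them with its 56 mm length along x, either way round.
- dish: Bystander: shallow steel dish, 110 x 85 x 22 mm, loose and empty; leave it. Origin under its middle.
- spool: Bystander: white wire spool, 56 mm in diameter, 42 mm high, loose; leave it. Origin under its middle.
- transmitter: Bystander: dark grey radio transmitter, 100 x 130 x 34 mm with two sticks up to 55 mm, loose; leave it. Origin under its middle.

How it is judged:
By the outcome, as a careful person would: the job done as asked, in the order asked, and still so for the second after the job is handed in, with the robot touching nothing.
It also fails if it takes over 72 s, if anything falls off the work surface, if the arm or the gripper's body presses on something with over 40 N, if the wrist force passes 120 N, or if a joint passes its speed limit or range.

ROBOT

A 6-joint arm with a two-finger parallel gripper is mounted at the origin on the work surface. World frame = base frame: x ahead of the robot, y to its left, z up, the work surface at z = 0. Lengths are in mm, angles in rad, forces in N, time in s.
With the tool pointing down it reaches from about 350 to 875 mm from the base axis. Payload 15.5 kg.
Tool frame: the origin (TCP) lies midway between the tips of the shut fingers; the grasp point (between the pads) lies 19 mm behind it; z points along the fingers, y is the direction in which the jaws open and shut (so a half turn about z gives the same grasp; the last joint's range is limited). The gripper opens to 85 mm and grips with 20 to 120 N. Pads are 22 mm wide; open, the fingers measure 114 mm over their backs; the gripper's body (76 mm by 85 mm) begins 54 mm behind the grasp point. The pads swing forward as they close: fully open they stand 13 mm farther back than shut.
Start: joints at [-1.23, 0.494, 1.345, -0, 1.302, -0.096], TCP at [264.403, -566.32, 231.277] pointing down, gripper open.
Joint ranges: [-2.91, 2.91], [-0.82, 2.16], [0.22, 2.67], [-1.22, 4.37], [0.12, 2.79], [-3.08, 3.08]. Speed limits (rad/s): [1.89, 1.89, 2.57, 3.01, 3.01, 3.01].

INTERFACE

Orientations are given as a rotation vector (axis times angle).
In Python, from bench import r gives the robot as it stands.
- The arm moves only by the shell command python3 -m inch 'ROWS' [FORCE]. ROWS is a JSON object of lists of equal length, an entry for each row: "rotation": the turn, a rotation vector about the tool's x, y, z in rad, a list of three; "dp": the shift along the tool's x, y, z in m, a list of three; "grip": the closure, from 0 (fully open) to 1 (shut). In form: {"rotation": [[wx, wy, wz], ...], "dp": [[tx, ty, tz], ...], "grip": [grip, ...]}. A call has 1 to 5 rows; each row is the pose to reach, as a shift and turn from the pose commanded when the call began, along the tool's axes at that moment; what a row does not reach only later rows make up. A row lasts 1/10 s, in which the tool goes at most 50 mm and 8.59 degrees, less where a joint would pass 70% of its speed; a pose out of reach is approached as far as the arm can. A call with a gripper value outside its range is refused whole. The fingers move at their own pace and stop on an object; FORCE is the grip in N (left out, the last holds). Time passes only in rows, so rows that repeat a pose let the fingers close. It gives the time, the measured TCP pose, the force and the opening at its end, in the units of the state.
- r.state(): the state, without advancing time (a new reading comes with each control period).
- r.capture(name): name is "scene" or "top" or "wrist"; returns a dict with "frame" (384x512x3 uint8, blue, green, red), "fovy" (degrees; the focal length in pixels is half the picture's height over the tangent of half this angle, whatever the lens; pixels are square), "cx", "cy" (the principal point, pixels), "k1" (the pictures are not rectified: a ray, as slopes to the right and down, at radius r is drawn at 1 + k1 r^2 times it, then the intrinsics apply), "pose" (4x4, takes a point from camera to world coordinates); the wrist camera has in their place "T_tool_cam" (4x4, takes a point from camera to tool coordinates, whose origin is the TCP and whose axes are the flange's). Camera axes: x right, y down, z forward; pixel columns grow to the right and rows downward; lengths in mm; the calibration is good to about 2 mm. A picture is of the moment at which its call begins: read the wrist's pose just before it. There is no depth.
- r.sign_off(): hands the job in, once; it reports no verdict.
Trained networks look in the newest picture that a camera, given by its name, has taken for a name from the list of things; names that differ only in an ending like _2 or _b are one class to them, and where a whole thing is asked for, a point or a joint stands for the part that bears it (a point fixed in the world has none). Each returns a list of dicts, best first, with "confidence" (0 to 1); they miss things now and then, are a little off and sometimes report something else, mostly with a low value. They report only what shows in the picture. A call takes as long as a camera call.
- r.recognise(camera, thing): "point" ([column, row] in pixels, amid what is visible of it).
- r.masks_of(camera, thing): "region" (384x512 bool, what is visible of it) and "point" ([column, row] in pixels, amid what is visible of it).
- r.place_of(camera, thing): "point" ([column, row] in pixels: a listed point, or the origin of a listed thing).
The state is a dict: "time_s": time; "q": joint angles; "joint_vel": joint speeds; "joint_torque": joint torques, N m; "tool_pos": TCP position; "tool_rot": TCP orientation; "wrist_force": force on the tool from outside, world axes, zero at the start; "moment": the same for the moment, N m; "opening": opening from 0.0 (shut) to 1.0 (fully open).
Only numpy, scipy, OpenCV 4.12 (cv2) and the standard library are available. Lean on these libraries where they do the work, as an engineer would, in place of code of your own. Each camera call takes 0.05 s, during which the arm holds its last target. There are 200 camera calls.

## Working session

There is one attempt and no reset: what is moved stays moved. The work goes in short steps, Python scripts to look and compute and a shell command to move; the robot and the scene stay as the last step left them, time stands still between calls to the robot, and variables do not carry over. Pictures are saved under pics/ and viewed, about 8 in all and at most 12, crops included, and the job is handed in when it is done.

```bash
ls; mkdir -p pics; cat > h.py <<'E'
import numpy as np, cv2
from scipy.spatial.transform import Rotation as R
from bench import r
def cam(name):
    s=r.state(); c=r.capture(name)
    if 'pose' in c: T=np.array(c['pose'])
    else:
        W=np.eye(4); W[:3,:3]=R.from_rotvec(s['tool_rot']).as_matrix(); W[:3,3]=s['tool_pos']
        T=W@np.array(c['T_tool_cam'])
    f=192/np.tan(np.radians(c['fovy'])/2)
    return dict(T=T,f=f,cx=c['cx'],cy=c['cy'],k1=c['k1'],frame=c['frame'])
def ray(C,p):
    K=np.array([[C['f'],0,C['cx']],[0,C['f'],C['cy']],[0,0,1.]])
    u=cv2.undistortPoints(np.array([[p]],float),K,np.array([C['k1'],0,0,0,0.]))[0,0]
    d=C['T'][:3,:3]@np.array([u[0],u[1],1]); return C['T'][:3,3],d/np.linalg.norm(d)
def proj(C,P):
    q=np.linalg.inv(C['T'])@np.append(P,1); s=q[:2]/q[2]; s=s*(1+C['k1']*(s@s))
    return s*C['f']+[C['cx'],C['cy']]
def atz(C,p,z):
    o,d=ray(C,p); return o+d*(z-o[2])/d[2]
def tri(obs):
    A=np.zeros((3,3));b=np.zeros(3)
    for C,p in obs:
        o,d=ray(C,p);M=np.eye(3)-np.outer(d,d);A+=M;b+=M@o
    x=np.linalg.solve(A,b); res=[np.linalg.norm(proj(C,x)-p) for C,p in obs]
    return x,res
def pose():
    s=r.state(); return np.array(s['tool_pos']),R.from_rotvec(s['tool_rot'])
E
python3 - <<'E'
from h import *
Cs={n:cam(n) for n in('scene','top','wrist')}
s=r.state();print(s); print(R.from_rotvec(s['tool_rot']).as_matrix().round(3))
im=np.hstack([Cs['scene']['frame'],Cs['top']['frame']]);cv2.imwrite('pics/a.png',cv2.resize(im,(800,300),interpolation=cv2.INTER_AREA))
for n in('stand','bay','cover','knob','cradle_floor','pack','dish','spool','transmitter'):
    o={}
    for c in('scene','top'):
        L=r.place_of(c,n)
        if L: o[c]=(np.round(L[0]['point'],1),round(L[0]['confidence'],2))
    print(n,o, [x for x in tri([(Cs[c],o[c][0]) for c in o])] if len(o)==2 else '')
for c in Cs: print(c,Cs[c]['T'].round(2).tolist(),Cs[c]['f'],Cs[c]['k1'])
E
```

```text
pics
{'time_s': 0.15, 'q': array([-1.22951877e+00,  4.94044960e-01,  1.34595500e+00,  1.88897056e-06,
        1.30253446e+00, -9.54983547e-02]), 'joint_vel': array([-0.00142216, -0.00101024, -0.00221106, -0.00094625, -0.00031173,
       -0.00091958]), 'joint_torque': array([ 1.21012166e-03, -8.82546830e+01, -3.84062505e+01, -1.90316009e-04,
        7.14316920e-03,  4.07051084e-05]), 'tool_pos': array([ 264.30089446, -566.06643883,  230.84589305]), 'tool_rot': array([-3.06606095e+00, -6.80442058e-01,  1.78443974e-04]), 'wrist_force': array([-0.12451959,  0.15237873,  0.20245342]), 'moment': array([ 0.00393508, -0.06229863,  0.07603246]), 'opening': 0.9975612244611387}
[[ 0.906  0.423 -0.   ]
 [ 0.423 -0.906  0.001]
 [ 0.    -0.001 -1.   ]]
stand {'scene': (array([236.9, 237.5]), 0.63), 'top': (array([244.8, 142.7]), 0.81)} [array([678.71134874,  40.44208096,   8.1744381 ]), [np.float64(0.329497342242337), np.float64(0.3294011204995039)]]
bay {'scene': (array([221.3, 205.2]), 0.89), 'top': (array([277.9, 143.7]), 0.68)} [array([667.44115507, -48.92032241,  52.43819893]), [np.float64(0.23832813889852114), np.float64(0.25491882645938246)]]Traceback (most recent call last):
  File "<stdin>", line 8, in <module>
ValueError: it knows: bay, cradle_floor, dish, knob, pack, pack_center, spool, stand, transmitter
```

```bash
python3 - <<'E'
from h import *
Cs={n:cam(n) for n in('scene','top')}
for n in('stand','bay','knob','cradle_floor','dish','spool','transmitter'):
    o={}
    for c in('scene','top'):
        L=r.place_of(c,n)
        if L: o[c]=(np.round(L[0]['point'],1),round(L[0]['confidence'],2))
    print(n,o, [np.round(x,1) for x in tri([(Cs[c],o[c][0]) for c in o])] if len(o)==2 else '')
m=r.masks_of('top','stand')[0]['region'].astype(np.uint8)
print(cv2.minAreaRect(cv2.findNonZero(m)))
for c in Cs: print(c,Cs[c]['T'].round(2).tolist(),Cs[c]['f'],Cs[c]['k1'])
E
```

```text
stand {'scene': (array([237.1, 240.8]), 0.96), 'top': (array([247.3, 144.1]), 0.85)} [array([677.3,  35.2, -12.6]), array([0.8, 0.8])]
bay {'scene': (array([219.5, 202.5]), 0.77), 'top': (array([277.7, 145.6]), 0.78)} [array([665.4, -51. ,  59.4]), array([2.1, 2.2])]
knob {'scene': (array([243.5, 182.7]), 0.58)} 
cradle_floor {'top': (array([390. , 239.5]), 0.93)} 
dish {'scene': (array([376.4, 277.5]), 0.94), 'top': (array([132.3, 229.2]), 0.67)} [array([452.2, 350.5,  -9.9]), array([0.9, 0.9])]
spool {'scene': (array([307.1, 326.9]), 0.69), 'top': (array([131.6, 139. ]), 0.67)} [array([694.3, 350.1,   7.5]), array([1.1, 0.9])]
transmitter {'scene': (array([177.4, 154.2]), 0.85), 'top': (array([403.4, 154.5]), 0.83)} [array([ 638.1, -395.6,   -7.7]), array([0.5, 0.6])]
((247.11727905273438, 140.59310913085938), (135.19805908203125, 68.59556579589844), 4.763641834259033)
scene [[-0.82, 0.41, -0.4, 1021.27], [0.58, 0.57, -0.59, 626.15], [-0.01, -0.71, -0.7, 859.33], [0.0, 0.0, 0.0, 1.0]] 396.4935192502849 -0.11068355227231151
top [[-0.02, -1.0, 0.07, 482.33], [-1.0, 0.02, -0.0, -1.23], [0.0, -0.07, -1.0, 1102.2], [0.0, 0.0, 0.0, 1.0]] 403.9326353847589 0.027218954013078025
```

View pics/a.png

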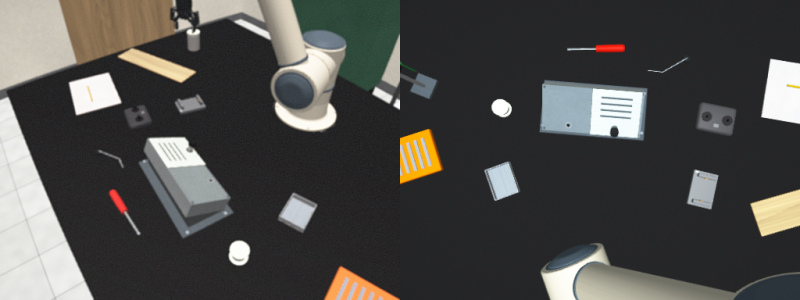

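The scene view shows the stand with its cover shut at the −y end. In the top view the knob is at about (274,168) and the cradle at about (390,240). The stand's yaw is about −6°. Next I compute a hover above the knob.

```bash
cat >> h.py <<'E'
def slopeR(yaw):
    return (R.from_euler('z',yaw,degrees=True)*R.from_euler('y',-24,degrees=True)).as_matrix()
def tool_for(S): return R.from_matrix(np.c_[S[:,0],-S[:,1],-S[:,2]])
def go(P,Rt):
    p,Rc=pose(); print('dp m',(Rc.inv().apply(np.array(P)-p)/1000).round(4),'rot',(Rc.inv()*Rt).as_rotvec().round(3),'deg',np.degrees((Rc.inv()*Rt).magnitude()).round(1))
E
python3 - <<'E'
from h import *
Cs={n:cam(n) for n in('scene','top')}
print([np.round(x,1) for x in tri([(Cs['scene'],(243.5,182.7)),(Cs['top'],(274.,168))])], atz(Cs['top'],(274,168),107))
print(atz(Cs['top'],(390,239.5),14))
print(np.array(r.capture('wrist')['T_tool_cam']).round(2).tolist())
S=slopeR(-6)
K=tri([(Cs['scene'],(243.5,182.7)),(Cs['top'],(274.,168))])[0]
go(K+S[:,2]*130,tool_for(S))
E
```

```text
[array([597.8, -35.9, 109.9]), array([0.6, 0.7])] [596.80338975 -34.90816727 107.        ]
[ 408.68692715 -342.91794141   14.        ]
[[-0.0, -0.95, -0.31, 78.81], [1.0, -0.0, 0.0, 0.58], [-0.0, -0.31, 0.95, -142.3], [0.0, 0.0, 0.0, 1.0]]
dp m [ 0.4812 -0.3668  0.0026] rot [-0.113  0.408  0.534] deg 39.0
```

```bash
python3 -m inch '{"rotation":[[0,0,0.1],[-0.05,0.15,0.2],[-0.08,0.25,0.35],[-0.1,0.35,0.45],[-0.113,0.408,0.534]],"dp":[[0.04,-0.03,-0.02],[0.08,-0.06,-0.03],[0.12,-0.09,-0.03],[0.16,-0.12,-0.03],[0.2,-0.15,-0.03]],"grip":[0,0,0,0,0]}'; python3 - <<'E'
from h import *
S=slopeR(-6);K=np.array([597.8,-35.9,109.9])
go(K+S[:,2]*130,tool_for(S))
E
```

```text
time_s: 1.85
tool_pos: [380.4, -348.8, 261.8]
tool_rot: [3.049, -0.154, 0.642]
wrist_force: [1.6, -0.3, -0.4]
opening: 0.998
dp m [ 0.1073 -0.3335  0.0831] rot [-0.     0.004  0.003] deg 0.3
```

```bash
python3 -m inch '{"rotation":[[0,0,0],[0,0,0],[0,0,0],[0,0,0],[0,0,0]],"dp":[[0.015,-0.045,0.01],[0.03,-0.09,0.025],[0.045,-0.135,0.035],[0.06,-0.18,0.045],[0.075,-0.225,0.055]],"grip":[0,0,0,0,0]}';python3 -m inch '{"rotation":[[0,0,0],[0,0,0],[0,0,0],[0,0,0],[0,0,0]],"dp":[[0.015,-0.045,0.01],[0.03,-0.09,0.02],[0.032,-0.109,0.027],[0.032,-0.109,0.027],[0.032,-0.109,0.027]],"grip":[0,0,0,0,0]}'; python3 - <<'E'
from h import *
C=cam('wrist');cv2.imwrite('pics/b.png',C['frame'])
for n in('knob','bay','stand'): 
    L=r.place_of('wrist',n); print(n,[(np.round(l['point'],1),round(l['confidence'],2)) for l in L][:2])
m=r.masks_of('wrist','knob')
if m: print(cv2.boundingRect(m[0]['region'].astype(np.uint8)),m[0]['confidence'])
print(pose()[0])
E
```

```text
time_s: 2.35
tool_pos: [492.4, -132.9, 240.7]
tool_rot: [3.051, -0.146, 0.638]
wrist_force: [1.3, -2.5, -0.7]
opening: 1.007
time_s: 2.85
tool_pos: [542.0, -29.6, 228.1]
tool_rot: [3.052, -0.143, 0.635]
wrist_force: [0.5, -0.3, -0.2]
opening: 1.002
knob [(array([257.4, 186.6]), 0.87)]
bay []
stand [(array([198.9, 142. ]), 0.92)]
(239, 172, 29, 31) 0.61
[541.95469898 -31.00974438 228.43025071]
```

View pics/b.png

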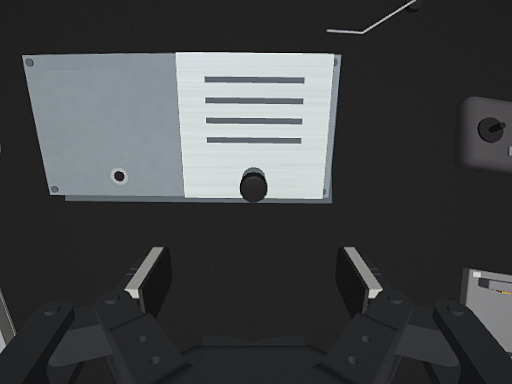

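The wrist view shows the knob at (254,187), the cover corners at about (176,53), (333,53), (325,200) and (184,198), and the second hole at (119,176). I'll fit the pose by PnP.

```bash
python3 - <<'E'
from h import *
C=cam('wrist'); K=np.array([[C['f'],0,C['cx']],[0,C['f'],C['cy']],[0,0,1.]]);D=np.array([C['k1'],0,0,0,0.])
g=cv2.cvtColor(C['frame'],cv2.COLOR_BGR2GRAY)
_,w=cv2.threshold(g,195,255,0); w=cv2.morphologyEx(w,cv2.MORPH_CLOSE,np.ones((15,15)))
c=max(cv2.findContours(w,0,1)[0],key=cv2.contourArea); q=cv2.approxPolyDP(cv2.convexHull(c),4,True)[:,0]; print(q.tolist())
corners=[(176,53),(333,53),(325,200),(184,198)]
obj=np.array([[75,78,0],[75,-78,0],[-75,-78,0],[-75,78,0],[-52,0,42],[-52,152,-6]],float)
img=np.array(corners+[(254,187.5),(119,176)],float)
ok,rv,tv=cv2.solvePnP(obj,img,K,D)
pr=cv2.projectPoints(obj,rv,tv,K,D)[0][:,0]; print((pr-img).round(1).tolist())
M=np.eye(4);M[:3,:3]=cv2.Rodrigues(rv)[0];M[:3,3]=tv[:,0]; W=C['T']@M
print(W.round(3)); print('yaw',np.degrees(np.arctan2(-W[0,1],W[1,1])),'tilt',np.degrees(np.arccos(W[2,2])), 'Ytilt',np.degrees(np.arcsin(W[2,1])))
print('knob',W@[-52,0,32,1])
E
```

```text
[[331, 55], [320, 198], [184, 197], [174, 53]]
[[0.3, -0.2], [0.6, 0.0], [-0.6, -0.5], [-0.1, 0.4], [-0.5, -0.3], [0.1, 0.7]]
[[ 9.35000e-01  1.07000e-01 -3.39000e-01  6.53681e+02]
 [-9.60000e-02  9.94000e-01  5.10000e-02 -4.39780e+01]
 [ 3.42000e-01 -1.60000e-02  9.39000e-01  9.93980e+01]
 [ 0.00000e+00  0.00000e+00  0.00000e+00  1.00000e+00]]
yaw -6.169407622453833 tilt 20.047951196160167 Ytilt -0.8927909451904522
knob [594.23341111 -37.35996603 111.65167159   1.        ]
```

```bash
python3 - <<'E'
from h import *
from scipy.optimize import least_squares
C=cam('wrist');T=cam('top');Sc=cam('scene')
obj=np.array([[75,78,0],[75,-78,0],[-75,-78,0],[-75,78,0],[-52,0,42],[-52,152,-6]],float)
img=np.array([(176,53),(333,53),(325,200),(184,198),(254,187.5),(119,176)],float)
def f(v):
    S=slopeR(v[0]); P=obj@S.T+v[1:]; k=v[1:]+S@[-52,0,32]
    return np.r_[np.concatenate([proj(C,p)-i for p,i in zip(P,img)]),(proj(T,k)-[274,168])*1.,(proj(Sc,k)-[243.5,182.7])*.7]
s=least_squares(f,[-6,653,-44,99],loss='soft_l1'); v=s.x; S=slopeR(v[0]);k=v[1:]+S@[-52,0,32]
print(v,f(v).round(1),'knob',k)
go(k-S[:,2]*17+S[:,2]*60,tool_for(S)); go(k-S[:,2]*17,tool_for(S))
E
```

```text
[ -5.86034374 653.73649093 -43.48774699  97.87003018] [-1.4 -0.7  0.9  0.2 -2.6 -2.   0.7 -0.6 -0.2  1.8  0.6  0.2  1.   1.3
  1.2  0.1] knob [593.53284839 -37.30841661 105.95317938]
dp m [-0.0017  0.0016  0.0899] rot [-0.001  0.008  0.006] deg 0.6
dp m [-0.0012  0.0016  0.1499] rot [-0.001  0.008  0.006] deg 0.6
```

```bash
python3 -m inch '{"rotation":[[0,0.008,0.006],[0,0.008,0.006],[0,0.008,0.006],[0,0.008,0.006],[0,0.008,0.006]],"dp":[[-0.001,0.0016,0.04],[-0.001,0.0016,0.075],[-0.001,0.0016,0.11],[-0.001,0.0016,0.135],[-0.001,0.0016,0.147]],"grip":[0,0,0,0,0]}' 60; python3 - <<'E'
from h import *
C=cam('wrist');cv2.imwrite('pics/c.png',C['frame'])
print(r.state()['wrist_force'])
E
```

```text
time_s: 3.8
tool_pos: [599.4, -37.6, 90.9]
tool_rot: [3.05, -0.155, 0.645]
wrist_force: [0.4, 0.5, 0.7]
opening: 1.0
[-0.93246336 -1.4075838  -1.00151638]
```

View pics/c.png

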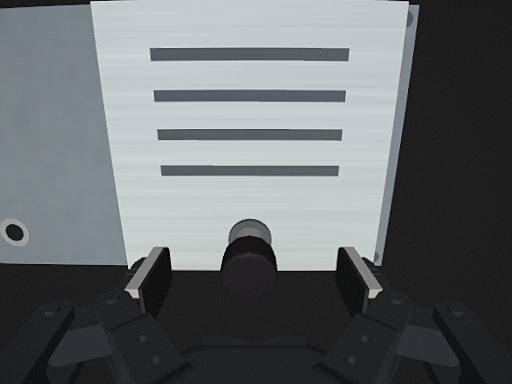

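The knob sits between the jaws, at about (249,268) against a jaw midpoint at column 254. I'll grip it and lift 10.5 mm.

```bash
python3 -m inch '{"rotation":[[0,0,0],[0,0,0],[0,0,0],[0,0,0],[0,0,0]],"dp":[[0,0,0],[0,0,0],[0,0,0],[0,0,0],[0,0,0]],"grip":[1,1,1,1,1]}' 60;python3 -m inch '{"rotation":[[0,0,0],[0,0,0],[0,0,0],[0,0,0],[0,0,0]],"dp":[[0,0,0],[0,0,0],[0,0,-0.003],[0,0,-0.007],[0,0,-0.0105]],"grip":[1,1,1,1,1]}';python3 -m inch '{"rotation":[[0,0,0],[0,0,0]],"dp":[[0,0,0],[0,0,0]],"grip":[1,1]}'; python3 -c "
from h import *
s=r.state(); Rc=pose()[1]; print(Rc.inv().apply(s['wrist_force']),Rc.as_matrix().round(3))"
```

```text
time_s: 4.35
tool_pos: [599.5, -36.1, 94.5]
tool_rot: [3.049, -0.154, 0.651]
wrist_force: [-4.8, 22.0, 20.1]
opening: 0.308
time_s: 4.85
tool_pos: [595.5, -35.7, 103.3]
tool_rot: [3.05, -0.153, 0.65]
wrist_force: [8.6, 19.4, -5.7]
opening: 0.307
time_s: 5.05
tool_pos: [595.6, -35.7, 103.2]
tool_rot: [3.05, -0.153, 0.65]
wrist_force: [8.9, 20.0, -6.7]
opening: 0.305
[  3.57002432 -20.7372277    8.94021451] [[ 0.908 -0.1    0.406]
 [-0.092 -0.995 -0.04 ]
 [ 0.408 -0.001 -0.913]]
```

```bash
python3 -m inch '{"rotation":[[0,0,0],[0,0,0],[0,0,0],[0,0,0],[0,0,0]],"dp":[[0,-0.005,0],[0,-0.015,0],[0,-0.03,0],[0,-0.05,0],[0,-0.07,0]],"grip":[1,1,1,1,1]}';python3 -m inch '{"rotation":[[0,0,0],[0,0,0]],"dp":[[0,0,0],[0,0,0]],"grip":[1,1]}'; python3 -c "
from h import *
s=r.state(); Rc=pose()[1]; print(Rc.inv().apply(s['wrist_force']),Rc.as_matrix().round(3));C=cam('wrist');cv2.imwrite('pics/d.png',C['frame'])"
```

```text
time_s: 5.55
tool_pos: [602.8, 33.0, 103.2]
tool_rot: [3.048, -0.155, 0.65]
wrist_force: [5.8, -2.7, -7.4]
opening: 0.304
time_s: 5.75
tool_pos: [602.8, 33.4, 103.2]
tool_rot: [3.049, -0.153, 0.65]
wrist_force: [6.2, 1.8, -7.4]
opening: 0.303
[ 2.42970238 -2.37139844  9.22362093] [[ 0.908 -0.1    0.406]
 [-0.091 -0.995 -0.04 ]
 [ 0.408 -0.001 -0.913]]
```

View pics/d.png

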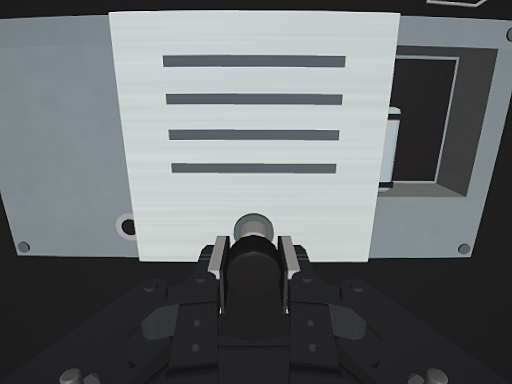

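The view shows the cover sliding with the knob, with the pack and bay starting to appear at the right. I'll finish the slide to its stop.

```bash
python3 -m inch '{"rotation":[[0,0,0],[0,0,0],[0,0,0],[0,0,0],[0,0,0]],"dp":[[0,-0.02,0],[0,-0.04,0],[0,-0.06,0],[0,-0.074,0],[0,-0.079,0]],"grip":[1,1,1,1,1]}';python3 -m inch '{"rotation":[[0,0,0],[0,0,0]],"dp":[[0,0,0],[0,0,0]],"grip":[1,1]}';python3 -m inch '{"rotation":[[0,0,0],[0,0,0],[0,0,0]],"dp":[[0,-0.003,0],[0,-0.006,0],[0,-0.006,0]],"grip":[1,1,1]}'; python3 -c "
from h import *
s=r.state(); Rc=pose()[1]; print(Rc.inv().apply(s['wrist_force']),Rc.as_matrix().round(3))"
```

```text
time_s: 6.3
tool_pos: [610.9, 112.5, 103.3]
tool_rot: [3.049, -0.153, 0.651]
wrist_force: [7.2, -2.6, -6.5]
opening: 0.304
time_s: 6.5
tool_pos: [610.9, 111.7, 103.3]
tool_rot: [3.049, -0.154, 0.651]
wrist_force: [5.1, 0.3, -6.5]
opening: 0.304
time_s: 6.8
tool_pos: [611.3, 116.7, 103.2]
tool_rot: [3.048, -0.154, 0.649]
wrist_force: [6.2, -9.3, -5.5]
opening: 0.306
[4.30460233 8.62465402 7.9137725 ] [[ 0.908 -0.101  0.406]
 [-0.092 -0.995 -0.042]
 [ 0.408  0.    -0.913]]
```

```bash
python3 -m inch '{"rotation":[[0,0,0],[0,0,0],[0,0,0],[0,0,0],[0,0,0]],"dp":[[0,0,0.004],[0,0,0.008],[0,0,0.0095],[0,0,0.0095],[0,0,0.0095]],"grip":[1,1,1,1,1]}';python3 -m inch '{"rotation":[[0,0,0],[0,0,0],[0,0,0],[0,0,0],[0,0,0]],"dp":[[0,0,0],[0,0,0],[0,0,0],[0,0,0],[0,0,0]],"grip":[0,0,0,0,0]}';python3 -m inch '{"rotation":[[0,0,0],[0,0,0],[0,0,0],[0,0,0],[0,0,0]],"dp":[[0,0,-0.02],[0,0,-0.05],[0,0.04,-0.1],[0,0.09,-0.12],[0,0.13,-0.12]],"grip":[0,0,0,0,0]}'; python3 - <<'E'
from h import *
C=cam('wrist');cv2.imwrite('pics/e.png',C['frame'])
for n in('pack','pack_center','bay','knob'):
    L=r.place_of('wrist',n); print(n,[(np.round(l['point'],1),round(l['confidence'],2)) for l in L][:2])
m=r.masks_of('wrist','pack')
if m: print(cv2.minAreaRect(cv2.findNonZero(m[0]['region'].astype(np.uint8))))
# predicted geometry
S=slopeR(-5.9); c=np.array([653.7,-43.5,97.9]); 
for P in ([-52,152,42],[-52,152,32]): print('knob pred',proj(C,c+S@P))
E
```

```text
time_s: 7.3
tool_pos: [615.1, 116.2, 94.8]
tool_rot: [3.048, -0.155, 0.65]
wrist_force: [3.0, -8.7, -1.0]
opening: 0.302
time_s: 7.8
tool_pos: [614.7, 116.9, 94.1]
tool_rot: [3.049, -0.154, 0.648]
wrist_force: [-0.7, 0.1, -0.7]
opening: 0.996
time_s: 8.3
tool_pos: [553.7, -2.7, 205.5]
tool_rot: [3.048, -0.15, 0.654]
wrist_force: [0.9, -0.6, -0.3]
opening: 1.003
pack [(array([287.5, 129.3]), 0.86), (array([216.9, 144.6]), 0.29)]
pack_center [(array([287.1, 133.3]), 0.58)]
bay [(array([279.8, 130.9]), 0.81)]
knob [(array([120.9, 193.4]), 0.72)]
((289.22930908203125, 132.6017303466797), (31.06395149230957, 56.13825225830078), 3.3664605617523193)
knob pred [116.50482454 196.85014234]
knob pred [121.38004868 193.48757771]
```

View pics/e.png

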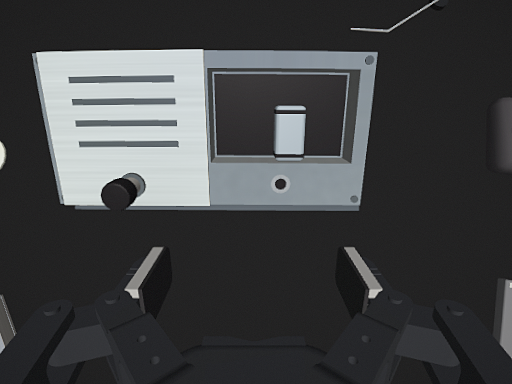

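The view shows the cover open with the knob down at (120,193), as predicted. The pack is in the bay at about (290,132).

```bash
python3 - <<'E'
from h import *
C=cam('wrist')
S=slopeR(-5.9); c=np.array([653.7,-43.5,97.9])
def plane(px,Z):
    o,d=ray(C,px); n=S[:,2]; q=c+n*Z; P=o+d*((q-o)@n)/(d@n); return S.T@(P-c)
print('top',plane((290.5,132),-12),'ctr',plane((287.1,133.3),-26))
for px in((276,107),(306,107),(275,158),(305,158)): print(plane(px,-12))
for px in((213,72),(350,72),(347,156)): print('bay',plane(px,-6),plane(px,-40))
E
```

```text
top [ -1.66739493  -6.70567297 -12.        ] ctr [ -4.39222899  -4.96762187 -26.        ]
[ 22.40577472   8.39782524 -12.        ]
[ 22.52102744 -20.98781659 -12.        ]
[-28.04499506   8.23294041 -12.        ]
[-27.98089371 -22.68231805 -12.        ]
bay [53.85027886 68.01085603 -6.        ] [ 57.061815    72.45811026 -40.        ]
bay [ 54.36694546 -59.43063086  -6.        ] [ 57.63992044 -70.13794103 -40.        ]
bay [-24.66858903 -64.02652291  -6.        ] [-30.7940378  -75.28034853 -40.        ]
```

```bash
python3 - <<'E'
from h import *
S=slopeR(-5.9); c=np.array([653.7,-43.5,97.9])
go(c+S@[-3,-6.5,20],tool_for(S));go(c+S@[-3,-6.5,-35],tool_for(S))
E
```

```text
dp m [0.0492 0.0383 0.1177] rot [-0.002  0.001  0.003] deg 0.2
dp m [0.0492 0.0384 0.1727] rot [-0.002  0.001  0.003] deg 0.2
```

```bash
python3 -m inch '{"rotation":[[0,0,0],[0,0,0],[0,0,0],[0,0,0],[0,0,0]],"dp":[[0.025,0.02,0.03],[0.049,0.0385,0.06],[0.049,0.0385,0.1],[0.049,0.0385,0.12],[0.049,0.0385,0.12]],"grip":[0,0,0,0,0]}'; python3 - <<'E'
from h import *
C=cam('wrist');cv2.imwrite('pics/f.png',C['frame'])
S=slopeR(-5.9); c=np.array([653.7,-43.5,97.9])
go(c+S@[-3,-6.5,-35],tool_for(S))
E
```

```text
time_s: 9.15
tool_pos: [642.6, -48.7, 109.8]
tool_rot: [3.052, -0.152, 0.641]
wrist_force: [-0.1, 0.8, 0.3]
opening: 1.0
dp m [0.0013 0.0002 0.0518] rot [-0.002  0.003  0.003] deg 0.3
```

View pics/f.png

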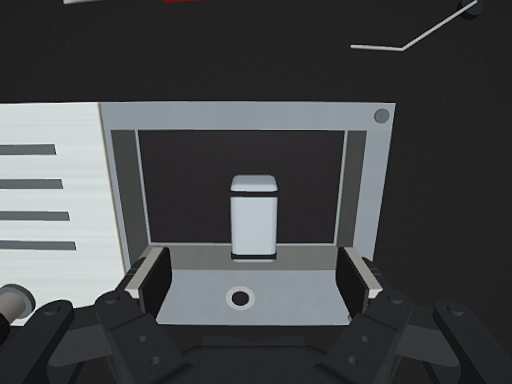

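The pack is centred between the jaws at column 254. I'll descend and grip.

```bash
python3 -m inch '{"rotation":[[0,0,0],[0,0,0],[0,0,0],[0,0,0],[0,0,0]],"dp":[[0.001,0,0.02],[0.001,0,0.038],[0.001,0,0.047],[0.001,0,0.051],[0.001,0,0.051]],"grip":[0,0,0,0,0]}';python3 -m inch '{"rotation":[[0,0,0],[0,0,0],[0,0,0],[0,0,0],[0,0,0]],"dp":[[0,0,0],[0,0,0],[0,0,0],[0,0,0],[0,0,0]],"grip":[1,1,1,1,1]}' 40;python3 -m inch '{"rotation":[[0,0,0],[0,0,0],[0,0,0],[0,0,0],[0,0,0]],"dp":[[0,0,0],[0,0,-0.005],[0,0,-0.02],[0,0,-0.04],[0,0,-0.06]],"grip":[1,1,1,1,1]}'; python3 -m inch '{"rotation":[[0,0,0],[0,0,0],[0,0,0]],"dp":[[0,0,-0.03],[0,0,-0.06],[0,0,-0.06]],"grip":[1,1,1]}'; python3 - <<'E'
from h import *
C=cam('wrist');T=cam('top');S=cam('scene')
cv2.imwrite('pics/g.png',np.hstack([cv2.resize(C['frame'],(400,300)),cv2.resize(T['frame'][180:300,320:480],(400,300))]))
L=r.place_of('top','cradle_floor');print(L)
L=r.place_of('scene','cradle_floor');print(L)
E
```

```text
time_s: 9.7
tool_pos: [664.5, -52.1, 67.5]
tool_rot: [3.049, -0.154, 0.649]
wrist_force: [-0.8, 0.6, 0.0]
opening: 0.999
time_s: 10.2
tool_pos: [664.6, -52.6, 67.5]
tool_rot: [3.049, -0.154, 0.649]
wrist_force: [-4.1, -0.0, 7.1]
opening: 0.342
time_s: 10.7
tool_pos: [639.4, -50.0, 122.7]
tool_rot: [3.049, -0.154, 0.647]
wrist_force: [1.1, -0.5, -0.4]
opening: 0.34
time_s: 11.0
tool_pos: [615.7, -47.6, 180.4]
tool_rot: [3.047, -0.154, 0.654]
wrist_force: [-0.1, -0.4, -0.7]
opening: 0.336
[{'point': [387.9, 242.3], 'confidence': 0.6}]
[{'point': [243.7, 130.6], 'confidence': 0.64}]
```

View pics/g.png

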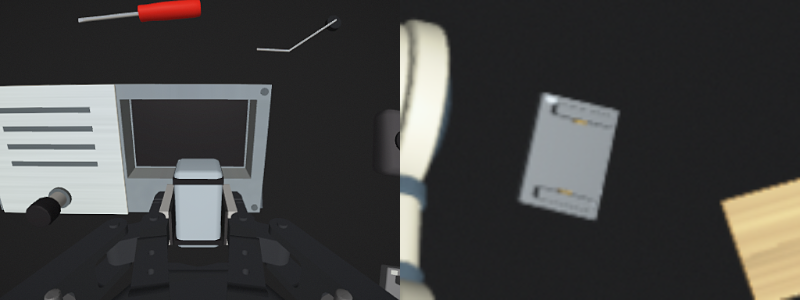

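The pack is held in the gripper. In top pixels the cradle corners are about (376,217), (408,224), (399,268) and (368,261).

```bash
python3 - <<'E'
from h import *
T=cam('top')
q=np.array([atz(T,p,14) for p in((376.4,217.2),(407.6,224),(398.8,268),(367.6,261.2))]); print(q.round(1))
c=q.mean(0); x=(q[0]+q[1]-q[2]-q[3]); yaw=np.degrees(np.arctan2(x[1],x[0])); print(c,yaw,np.linalg.norm(x)/2)
print(atz(T,(389,241),14))
Y=R.from_euler('z',yaw,degrees=True).as_matrix()
go(c+[0,0,150],tool_for(Y))
E
```

```text
[[ 468.7 -309.3   14. ]
 [ 448.9 -391.6   14. ]
 [ 333.2 -362.7   14. ]
 [ 352.6 -281.    14. ]]
[ 400.85943063 -336.13916063   14.        ] -13.8561762776062 119.40376519116757
[ 404.76821981 -340.08312068   14.        ]
dp m [-0.1734  0.3088 -0.0644] rot [-0.03  -0.417  0.139] deg 25.2
```

```bash
python3 -m inch '{"rotation":[[0,0,0],[0,-0.1,0.03],[-0.01,-0.2,0.06],[-0.02,-0.3,0.1],[-0.03,-0.417,0.139]],"dp":[[-0.02,0.02,-0.02],[-0.042,0.055,-0.03],[-0.065,0.1,-0.035],[-0.085,0.14,-0.04],[-0.105,0.18,-0.04]],"grip":[1,1,1,1,1]}'; python3 - <<'E'
from h import *
Y=R.from_euler('z',-13.9,degrees=True).as_matrix()
go(np.array([401,-336,164]),tool_for(Y))
E
```

```text
time_s: 11.8
tool_pos: [484.8, -216.9, 170.5]
tool_rot: [-3.118, 0.383, 0.004]
wrist_force: [0.9, 0.5, -1.5]
opening: 0.342
dp m [-0.0524  0.1359  0.0067] rot [ 0.     0.003 -0.002] deg 0.2
```

```bash
python3 -m inch '{"rotation":[[0,0.003,0],[0,0.003,0],[0,0.003,0],[0,0.003,0],[0,0.003,0]],"dp":[[-0.018,0.045,0.002],[-0.035,0.09,0.004],[-0.052,0.136,0.006],[-0.052,0.136,0.006],[-0.052,0.136,0.006]],"grip":[1,1,1,1,1]}'; python3 - <<'E'
from h import *
C=cam('wrist');cv2.imwrite('pics/i.png',C['frame'])
print(r.place_of('wrist','cradle_floor'),pose()[0])
Y=R.from_euler('z',-13.9,degrees=True).as_matrix()
for P in([60,42,0],[60,-42,0],[-60,-42,0],[-60,42,0]): print(proj(C,np.array([401,-336,14])+Y@P).round(1))
E
```

```text
time_s: 12.3
tool_pos: [402.3, -335.7, 163.5]
tool_rot: [-3.118, 0.384, -0.005]
wrist_force: [0.6, 0.2, -1.3]
opening: 0.342
[{'point': [252.4, 181.0], 'confidence': 0.6}] [ 403.32729757 -334.34433947  163.82285677]
[211.2 124.4]
[295.6 124.1]
[291.3 234.1]
[216.3 234.3]
```

View pics/i.png

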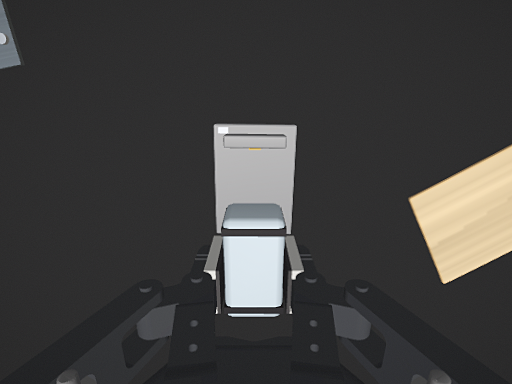

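The view shows the cradle at columns 214–297 and rows 125–234, about 2 px right of the prediction, and the pack is aligned with it. I'll descend with that correction.

```bash
python3 -m inch '{"rotation":[[0,0,0],[0,0,0],[0,0,0],[0,0,0],[0,0,0]],"dp":[[0,0.002,0.03],[0,0.002,0.07],[0,0.002,0.1],[0,0.002,0.115],[0,0.002,0.115]],"grip":[1,1,1,1,1]}'; python3 - <<'E'
from h import *
C=cam('wrist');cv2.imwrite('pics/j.png',C['frame'])
print(np.mean([pose()[0] for _ in range(1)],0),r.state()['wrist_force'])
E
```

```text
time_s: 12.9
tool_pos: [403.0, -335.0, 47.4]
tool_rot: [-3.117, 0.376, -0.002]
wrist_force: [0.4, 0.8, -0.4]
opening: 0.343
[ 403.45038093 -335.69616376   48.72625919] [ 0.03058515  0.72913823 -0.61537734]
```

View pics/j.png

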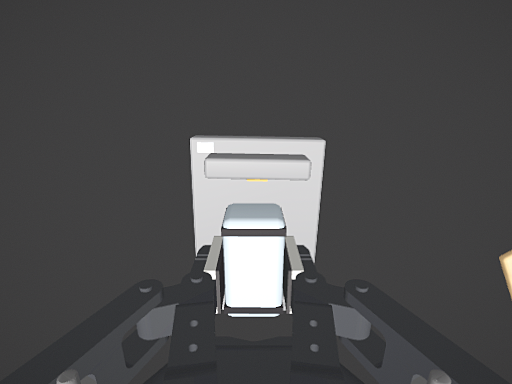

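```bash
python3 - <<'E'
from h import *
C=cam('wrist');p,Rc=pose()
for px,z in(((191,138),14),((325,139),14),((196,250),14),((317,250),14),((205,155),34),((310,155),34)): print(Rc.inv().apply(atz(C,px,z)-p).round(1))
E
```

```text
[ 57.8 -38.4  35.9]
[57.1 43.8 35.8]
[-19.  -40.1  35.6]
[-19.1  43.9  35.5]
[ 50.8 -26.9  15.8]
[50.8 31.1 15.8]
```

```bash
python3 -m inch '{"rotation":[[0,0,0],[0,0,0],[0,0,0],[0,0,0],[0,0,0]],"dp":[[0,0.002,0.01],[0,0.002,0.018],[0,0.002,0.022],[0,0.002,0.024],[0,0.002,0.024]],"grip":[1,1,1,1,1]}'; python3 -m inch '{"rotation":[[0,0,0],[0,0,0]],"dp":[[0,0,0.001],[0,0,0.001]],"grip":[1,1]}';python3 -m inch '{"rotation":[[0,0,0],[0,0,0]],"dp":[[0,0,0.001],[0,0,0.001]],"grip":[1,1]}'
```

```text
time_s: 13.5
tool_pos: [402.6, -338.9, 25.2]
tool_rot: [3.118, -0.38, 0.006]
wrist_force: [-0.3, -0.3, -1.2]
opening: 0.344
time_s: 13.7
tool_pos: [402.8, -339.0, 24.4]
tool_rot: [3.118, -0.38, 0.007]
wrist_force: [-1.0, 0.6, -1.4]
opening: 0.342
time_s: 13.9
tool_pos: [402.7, -339.0, 23.3]
tool_rot: [3.118, -0.38, 0.007]
wrist_force: [0.1, -0.2, -1.4]
opening: 0.339
```

```bash
for i in 1 2 3; do python3 -m inch '{"rotation":[[0,0,0],[0,0,0]],"dp":[[0,0,0.001],[0,0,0.001]],"grip":[1,1]}' | grep -E "pos|force"; done
```

```text
tool_pos: [402.7, -339.0, 22.3]
wrist_force: [0.0, 0.3, -0.9]
tool_pos: [402.7, -338.9, 21.3]
wrist_force: [-0.4, -0.0, -1.2]
tool_pos: [402.8, -339.0, 20.5]
wrist_force: [-0.2, 0.8, 4.1]
```

Contact at about z = 20.6. I'll release and retreat.

```bash
python3 -m inch '{"rotation":[[0,0,0],[0,0,0],[0,0,0],[0,0,0],[0,0,0]],"dp":[[0,0,0],[0,0,0],[0,0,0],[0,0,0],[0,0,0]],"grip":[0,0,0,0,0]}';python3 -m inch '{"rotation":[[0,0,0],[0,0,0],[0,0,0],[0,0,0],[0,0,0]],"dp":[[0,0,-0.01],[0,0,-0.04],[0,0,-0.08],[0,0,-0.13],[-0.03,0,-0.16]],"grip":[0,0,0,0,0]}'; python3 - <<'E'
from h import *
C=cam('wrist');cv2.imwrite('pics/k.png',C['frame'])
print(r.place_of('wrist','pack_center'),r.place_of('wrist','cradle_floor'))
S=slopeR(-5.9); c=np.array([653.7,-43.5,97.9]); k=c+S@[-52,152,32]
print(k); go(k+S[:,2]*100,tool_for(S))
E
```

```text
time_s: 15.0
tool_pos: [402.7, -339.0, 20.3]
tool_rot: [3.118, -0.38, 0.007]
wrist_force: [0.0, 0.0, -0.7]
opening: 1.004
time_s: 15.5
tool_pos: [375.4, -333.3, 184.3]
tool_rot: [3.114, -0.377, 0.014]
wrist_force: [-0.2, -0.8, 0.1]
opening: 1.001
[{'point': [251.2, 152.4], 'confidence': 0.61}] [{'point': [249.1, 153.3], 'confidence': 0.69}]
[609.12511439 113.91582599 105.9831492 ]
dp m [ 0.0821 -0.4839 -0.0151] rot [ 0.032  0.411 -0.137] deg 24.9
```

View pics/k.png

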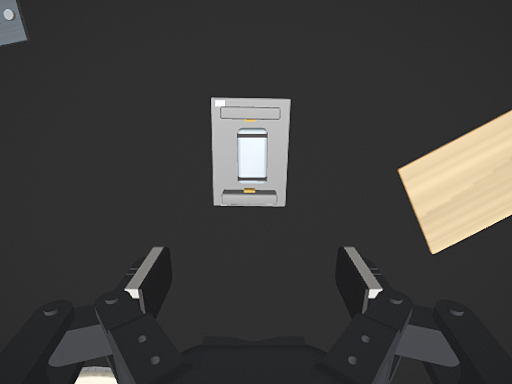

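The pack lies flat between the cheeks, centred at (252,155) against the cradle centre at (250,153). Next I go back to the knob.

```bash
python3 -m inch '{"rotation":[[0,0,0],[0,0.1,-0.03],[0.01,0.2,-0.06],[0.02,0.3,-0.1],[0.032,0.411,-0.137]],"dp":[[0.005,-0.045,-0.01],[0.012,-0.09,-0.015],[0.02,-0.135,-0.02],[0.03,-0.18,-0.02],[0.035,-0.225,-0.02]],"grip":[0,0,0,0,0]}';python3 - <<'E'
from h import *
S=slopeR(-5.8); go([574.6,119.7,185],tool_for(S))
E
```

```text
time_s: 16.15
tool_pos: [461.9, -120.4, 200.7]
tool_rot: [3.05, -0.156, 0.651]
wrist_force: [1.7, 1.2, -0.8]
opening: 0.996
dp m [ 0.0734 -0.2503  0.0506] rot [-0.002 -0.002 -0.002] deg 0.2
```

```bash
python3 -m inch '{"rotation":[[0,0,0],[0,0,0],[0,0,0],[0,0,0],[0,0,0]],"dp":[[0.012,-0.045,0.008],[0.024,-0.09,0.016],[0.036,-0.135,0.024],[0.048,-0.18,0.032],[0.06,-0.215,0.042]],"grip":[0,0,0,0,0]}';python3 -m inch '{"rotation":[[0,0,0],[0,0,0],[0,0,0]],"dp":[[0.013,-0.035,0.008],[0.013,-0.035,0.008],[0.013,-0.035,0.008]],"grip":[0,0,0]}'; python3 - <<'E'
from h import *
C=cam('wrist')
L=r.place_of('wrist','knob');print(L)
S=slopeR(-5.8);p,Rc=pose()
k=np.array([615,115.5,94])+S[:,2]*17; print('expect',proj(C,k))
if L:
    o,d=ray(C,L[0]['point']);n=S[:,2];P=o+d*((k-o)@n)/(d@n); print('knob vs expected, slope',S.T@(P-k))
go([615,115.5,94],tool_for(S))
E
```

```text
time_s: 16.65
tool_pos: [554.9, 88.1, 186.2]
tool_rot: [3.052, -0.156, 0.644]
wrist_force: [-0.3, -1.4, -0.4]
opening: 0.999
time_s: 16.95
tool_pos: [572.7, 119.2, 183.7]
tool_rot: [3.053, -0.155, 0.642]
wrist_force: [-0.4, 0.0, -0.0]
opening: 1.0
[{'point': [255.1, 196.9], 'confidence': 0.93}]
expect [252.13560324 198.87924014]
knob vs expected, slope [ 1.72310895e+00 -2.44799281e+00  1.65272528e-14]
dp m [ 0.0028 -0.002   0.0998] rot [-0.001  0.004 -0.003] deg 0.3
```

```bash
python3 -m inch '{"rotation":[[0,0.002,0],[0,0.004,-0.003],[0,0.004,-0.003],[0,0.004,-0.003],[0,0.004,-0.003]],"dp":[[0.003,-0.0005,0.03],[0.003,-0.0005,0.06],[0.003,-0.0005,0.085],[0.003,-0.0005,0.099],[0.003,-0.0005,0.099]],"grip":[0,0,0,0,0]}' 60;python3 -m inch '{"rotation":[[0,0,0],[0,0,0],[0,0,0],[0,0,0],[0,0,0]],"dp":[[0,0,0],[0,0,0],[0,0,0],[0,0,0],[0,0,0]],"grip":[1,1,1,1,1]}';python3 -m inch '{"rotation":[[0,0,0],[0,0,0],[0,0,0],[0,0,0],[0,0,0]],"dp":[[0,0,-0.003],[0,0,-0.007],[0,0,-0.0105],[0,0,-0.0105],[0,0,-0.0105]],"grip":[1,1,1,1,1]}'; python3 -c "
from h import *
s=r.state(); Rc=pose()[1]; print(Rc.inv().apply(s['wrist_force']),Rc.as_matrix().round(3))"
```

```text
time_s: 17.55
tool_pos: [615.1, 113.5, 94.0]
tool_rot: [3.05, -0.155, 0.646]
wrist_force: [0.1, 0.0, 0.2]
opening: 1.001
time_s: 18.05
tool_pos: [615.7, 114.8, 96.5]
tool_rot: [3.05, -0.153, 0.652]
wrist_force: [-6.2, -0.5, 13.1]
opening: 0.308
time_s: 18.55
tool_pos: [611.6, 115.1, 105.3]
tool_rot: [3.05, -0.153, 0.651]
wrist_force: [6.1, -0.5, -6.4]
opening: 0.304
[ 2.95361517 -0.13024078  8.31012546] [[ 0.908 -0.1    0.407]
 [-0.092 -0.995 -0.039]
 [ 0.408 -0.002 -0.913]]
```

```bash
python3 -m inch '{"rotation":[[0,0,0],[0,0,0],[0,0,0],[0,0,0],[0,0,0]],"dp":[[0,0.005,0],[0,0.015,0],[0,0.03,0],[0,0.05,0],[0,0.07,0]],"grip":[1,1,1,1,1]}';python3 -m inch '{"rotation":[[0,0,0],[0,0,0],[0,0,0],[0,0,0],[0,0,0]],"dp":[[0,0.02,0],[0,0.04,0],[0,0.06,0],[0,0.074,0],[0,0.078,0]],"grip":[1,1,1,1,1]}';python3 -m inch '{"rotation":[[0,0,0],[0,0,0],[0,0,0],[0,0,0]],"dp":[[0,0.002,0],[0,0.004,0],[0,0.007,0],[0,0.007,0]],"grip":[1,1,1,1]}'; python3 -c "
from h import *
s=r.state(); Rc=pose()[1]; print(Rc.inv().apply(s['wrist_force']))"
```

```text
time_s: 19.05
tool_pos: [604.5, 45.0, 105.1]
tool_rot: [3.05, -0.152, 0.651]
wrist_force: [5.4, 2.4, -6.8]
opening: 0.307
time_s: 19.55
tool_pos: [596.4, -33.4, 104.8]
tool_rot: [3.05, -0.155, 0.65]
wrist_force: [5.0, 1.1, -6.8]
opening: 0.31
time_s: 19.95
tool_pos: [595.9, -36.6, 104.8]
tool_rot: [3.052, -0.151, 0.65]
wrist_force: [10.4, 32.7, -5.5]
opening: 0.304
[  4.23145765 -33.4963499    8.04729552]
```

The cover is at the end stop. I'll ease off slightly, lower the plunger, release and retreat.

```bash
python3 -m inch '{"rotation":[[0,0,0],[0,0,0],[0,0,0],[0,0,0],[0,0,0]],"dp":[[0,-0.002,0],[0,-0.0025,0.004],[0,-0.0025,0.008],[0,-0.0025,0.0095],[0,-0.0025,0.0095]],"grip":[1,1,1,1,1]}';python3 -m inch '{"rotation":[[0,0,0],[0,0,0],[0,0,0],[0,0,0],[0,0,0]],"dp":[[0,0,0],[0,0,0],[0,0,0],[0,0,0],[0,0,0]],"grip":[0,0,0,0,0]}';python3 -m inch '{"rotation":[[0,0,0],[0,0,0],[0,0,0],[0,0,0],[0,0,0]],"dp":[[0,0,-0.02],[0,0,-0.05],[0,0,-0.09],[0,0,-0.13],[0,0,-0.15]],"grip":[0,0,0,0,0]}'; python3 -m inch '{"rotation":[[0,0,0],[0,0,0]],"dp":[[0,0,0],[0,0,0]],"grip":[0,0]}';python3 - <<'E'
from h import *
C=cam('wrist'); T=cam('top'); cv2.imwrite('pics/l.png',np.hstack([cv2.resize(C['frame'],(400,300)),cv2.resize(T['frame'],(400,300))]))
print(r.place_of('wrist','knob'))
S=slopeR(-5.9); c=np.array([653.7,-43.5,97.9])
for lift in (0,8,12): print(lift,'ctr',proj(C,c+S@[-52,0,32+lift]).round(1),'top',proj(C,c+S@[-52,0,42+lift]).round(1))
print('edges',proj(C,c+S@[0,78,0]),proj(C,c+S@[0,-78,0]))
for n in('dish','spool','transmitter'):print(n,r.place_of('top',n)[:1])
E
```

```text
time_s: 20.45
tool_pos: [599.8, -35.9, 96.6]
tool_rot: [3.051, -0.152, 0.651]
wrist_force: [-3.4, 11.3, 11.6]
opening: 0.304
time_s: 20.95
tool_pos: [599.9, -37.2, 96.1]
tool_rot: [3.05, -0.153, 0.65]
wrist_force: [-0.3, -0.3, -0.1]
opening: 0.998
time_s: 21.45
tool_pos: [538.5, -31.2, 235.9]
tool_rot: [3.049, -0.153, 0.654]
wrist_force: [0.7, -0.5, -0.5]
opening: 1.002
time_s: 21.65
tool_pos: [539.2, -31.3, 233.1]
tool_rot: [3.05, -0.153, 0.652]
wrist_force: [-0.5, -0.5, -0.4]
opening: 1.002
[{'point': [253.7, 184.2], 'confidence': 0.66}]
0 ctr [253.4 185.5] top [253.4 188.3]
8 ctr [253.4 187.8] top [253.4 190.7]
12 ctr [253.4 188.9] top [253.4 192. ]
edges [180.85186522 130.68935223] [326.14227901 130.89928231]
dish [{'point': [132.9, 229.2], 'confidence': 0.56}]
spool [{'point': [132.4, 139.1], 'confidence': 0.88}]
transmitter [{'point': [402.5, 151.0], 'confidence': 0.9}]
```

View pics/l.png

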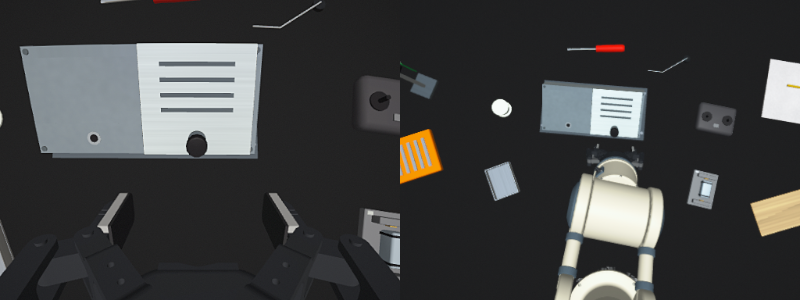

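```bash
python3 -c "
from h import *
print(r.sign_off())"
```

```text
the job is handed in; nothing more can be done
None
```

The job is done and handed in at about 22 s of robot time. I pulled the plunger, slid the cover fully open and let the plunger drop. I then laid the pack in the cradle, pulled the plunger again, slid the cover shut and let the plunger drop home.

**Last checks:**
- **Pack:** it lies flat and lengthwise between the cheeks, about 2 px (about 2 mm) off the cradle centre in the wrist view.
- **Cover:** shut. It was driven against the end stop, where about 33 N was felt briefly at the wrist.
- **Plunger:** the knob appeared at (253.7, 184.2), against (253.4, 185.5) predicted for fully down. When I lowered it, it bottomed at about its starting height. The picture alone separates up from down by only a few pixels, and I did not push the cover to test the latch.
- **Bystanders:** the dish and spool read within 1 px of the start. The transmitter read 3.5 px off in one estimate, but looked unmoved in the picture, and the arm never went near it.

No check failed outright. The fully free cover fit gave a slope of 20° instead of the stated 24°, so I used a fit fixed at 24°.

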